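Open the isolator's outer gate after feeling that the inner one is shut

TASK

A sample bottle is waiting in the pass box of the small bench isolator. First feel that the inner gate (red handle, next to the clear work chamber) is really shut: press firmly down on its handle for a moment, pushing it fully home if it was ajar. Only then lift the outer gate (blue handle) all the way up and let go, so that it stays open and the inner gate stays shut.

Things in the scene. Friction and masses are not known exactly. Their poses are not given: they have to be found in the camera images.
- inner_handle (a point): Centre of the red handle of the inner gate, between the white pass box and the clear work chamber: a level bar 60 mm along its x axis, 14 mm thick along y, 24 mm tall (z up). This point is 157 mm above the worktop when shut and rises with the gate. Below it: guide post tops at 130 mm, roofs at 118 mm. The blue handle is 130 mm away along this point's -y axis.
- outer_handle (a point): Centre of the blue handle of the outer gate, at the free end of the pass box: the same bar, 60 mm along its x axis, 14 mm thick along y, 24 mm tall, 157 mm above the worktop when shut. Pinch it from above across the 14 mm and lift straight up.
- inner_gate (a joint): Height in m by which the inner (red) gate stands open: 0 shut, 0.085 fully up. It starts shut or up to 20 mm ajar. It slides straight up and down, stays where it is left, and takes about 4 N to push down and 7 N to lift; at 0 it meets a hard stop.
- outer_gate (a joint): Height in m by which the outer (blue) gate stands open: 0 shut (as it starts), 0.085 fully up at a hard stop. It slides straight up and down, stays where it is left, and takes about 7 N to lift.

How it is judged:
On the way, in this order (a step that is already met when the one before it is completed fails the run):
1. the inner gate is pressed by the gripper and found shut, with the outer gate still shut (contact force between the fingers and inner_gate above 3 N and value of joint inner_gate below 0.003 m and value of joint outer_gate below 0.005 m), for 0.2 s.
2. the outer gate is lifted open with the inner gate shut (value of joint outer_gate above 0.07 m and value of joint inner_gate below 0.003 m), for 0.2 s.
At the end, for the whole second after the job is handed in: The outer gate stands at least 70 mm up and stays there; the inner gate is within 3 mm of fully shut (all of step 2); the robot touches nothing.
It fails at once if both gates open at once (inner more than 5 mm, outer more than 8 mm) (value of joint inner_gate above 0.005 m and value of joint outer_gate above 0.008 m).
It also fails if it takes over 38 s, if anything falls off the work surface, if the arm or the gripper's body presses on something with over 40 N, if the wrist force passes 120 N, or if a joint passes its speed limit or range.

ROBOT

A 7-joint arm with a two-finger parallel gripper is mounted at the origin on a cart in front of the work surface, level with it; the furniture and walls round the work are solid. World frame = base frame: x ahead of the robot, y to its left, z up, the work surface at z = 0. Lengths are in m, angles in rad, forces in N, time in s.
With the tool pointing down it reaches from about 0.425 to 0.825 m from the base axis. Payload 3.6 kg.
Tool frame: the origin (TCP) lies between the finger pads; the fingertips stand env.tip_extent ahead of it and the grasp point (between the pads) lies 6 mm ahead of it (env.tip_extent is the distance from the TCP to the fingertips, in m); x points along the fingers, y is the direction in which the jaws open and shut, and the axes are right-handed (so a half turn about x gives the same grasp; the last joint's range is limited). The gripper opens to 85 mm and grips with 20 to 120 N. Pads are 22 mm wide; open, the fingers measure 114 mm over their backs; the gripper's body (76 mm by 85 mm) begins 54 mm behind the grasp point. The pads swing forward as they close: fully open they stand 13 mm farther back than shut.
Start: joints at [1.177, 0.615, -0.013, 1.423, 0.008, 1.103, -0.04], TCP at [0.234, -0.606, 0.256] pointing down, gripper open.
Joint ranges: [-3.12, 3.12], [-0.3, 2.06], [-1.34, 1.32], [0.26, 2.42], [-1.36, 4.5], [0.01, 1.98], [-2.84, 2.84]. Speed limits (rad/s): [2.79, 2.79, 3.14, 3.14, 3.14, 3.14, 3.14].

INTERFACE

Orientations are given as a unit quaternion [w, x, y, z].
In Python, from station import env, capture, job_done gives the robot as it stands.
- The arm moves only by the shell command python3 -m inch 'ROWS' [FORCE]. ROWS is JSON, a list of rows, each an object with "claw": the finger opening in m, from 0 to 0.0854; "xyz": the shift along the tool's x, y, z in m, a list of three; "delta_rot": the turn, a rotation vector about the tool's x, y, z in rad, a list of three. A call has 1 to 5 rows; each row shifts and turns the commanded pose from where the row before left it, along the tool's axes as they then stand; what a row does not reach is not made up. A row lasts 1/12 s, in which the tool goes at most 41.7 mm and 7.16 degrees, less where a joint would pass 70% of its speed; a pose out of reach is approached as far as the arm can. A call with a gripper value outside its range is refused whole. The fingers move at their own pace and stop on an object; FORCE is the grip in N (left out, the last holds). Time passes only in rows, so rows that do not move let the fingers close. It gives the time, the measured TCP pose, the force and the opening at its end, in the units of the state.
- env.get_obs(): the state, without advancing time (a new reading comes with each control period).
- capture(name): name is "scene" or "top" or "wrist"; returns a dict with "color" (384x512x3 uint8, red, green, blue), "vertical_fov" (degrees; the focal length in pixels is half the picture's height over the tangent of half this angle, whatever the lens; pixels are square), "cx", "cy" (the principal point, pixels), "distortion" ([k1, k2, p1, p2, k3] as OpenCV has them; the pictures are not rectified), "rvec" (rotation vector, rad) and "tvec" (3), from world to camera coordinates, as OpenCV has them. Camera axes: x right, y down, z forward; pixel columns grow to the right and rows downward; lengths in m; the calibration is good to about 2 mm. A picture is of the moment at which its call begins. There is no depth.
- job_done(): hands the job in, once; it reports no verdict.
The state is a dict: "time_s": time; "joint_pos": joint angles; "dq": joint speeds; "joint_torque": joint torques, N m; "eef_pos": TCP position; "eef_rot": TCP orientation; "contact_force": force on the tool from outside, world axes, zero at the start; "ft_torque": the same for the moment, N m; "width": opening from 0.0 (shut) to 1.0 (fully open).
Only numpy, scipy, OpenCV 4.12 (cv2) and the standard library are available. Lean on these libraries where they do the work, as an engineer would, in place of code of your own. Each camera call takes 0.05 s, during which the arm holds its last target.

## Working session

There is one attempt and no reset: what is moved stays moved. The work goes in short steps, Python scripts to look and compute and a shell command to move; the robot and the scene stay as the last step left them, time stands still between calls to the robot, and variables do not carry over. Pictures are saved under pics/ and viewed, and the job is handed in when it is done.

```bash
ls; mkdir -p pics; python3 - <<'E'
from station import env,capture
import cv2,json
print(env.get_obs(), env.tip_extent)
for n in ("scene","top","wrist"):
    c=capture(n); cv2.imwrite(f"pics/{n}0.png",c["color"][:,:,::-1])
    print(n,{k:v for k,v in c.items() if k!="color"})
E
```

```text
pics
{'time_s': 0.0, 'joint_pos': array([ 1.17651936,  0.61591777, -0.01263182,  1.42489506,  0.00814217,
        1.10336807, -0.04037688]), 'dq': array([-5.42914788e-05, -5.60170716e-04,  1.58327532e-03, -6.20043625e-04,
        9.53633578e-04,  1.29567752e-03, -2.13714267e-04]), 'joint_torque': array([-6.84782117e-05, -4.69211483e+01,  2.59498162e-01, -1.71032596e+01,
        1.00258563e-02,  9.64451378e-03,  2.09658893e-06]), 'eef_pos': array([ 0.23346216, -0.6058879 ,  0.25514022]), 'eef_rot': array([-0.12846176, -0.69499018, -0.13021677,  0.69536308]), 'contact_force': array([-0.0085412 ,  0.61005775, -0.30886833]), 'ft_torque': array([ 0.02743403,  0.00294075, -0.00405709]), 'width': 0.9993982628365508} 0.025
scene {'vertical_fov': 50.88558363652848, 'cx': 257.36541783455556, 'cy': 190.5422164026169, 'distortion': array([-0.11977484,  0.        ,  0.        ,  0.        ,  0.        ]), 'rvec': array([ 0.91438071, -2.1859211 ,  1.34988089]), 'tvec': array([0.57776704, 0.14831575, 0.76846481])}
top {'vertical_fov': 54.949668729110535, 'cx': 258.74897602223973, 'cy': 190.6620520935506, 'distortion': array([0.01497854, 0.        , 0.        , 0.        , 0.        ]), 'rvec': array([ 2.16815719, -2.1599283 ,  0.15143269]), 'tvec': array([0.30420793, 0.51798956, 0.90092272])}
wrist {'vertical_fov': 59.53674990912557, 'cx': 257.1321688122721, 'cy': 190.37278786650236, 'distortion': array([-0.05201994,  0.        ,  0.        ,  0.        ,  0.        ]), 'rvec': array([-2.36868149,  1.62474202,  0.26009243]), 'tvec': array([-0.64854299, -0.04057567,  0.38097718])}
```

View pics/scene0.png

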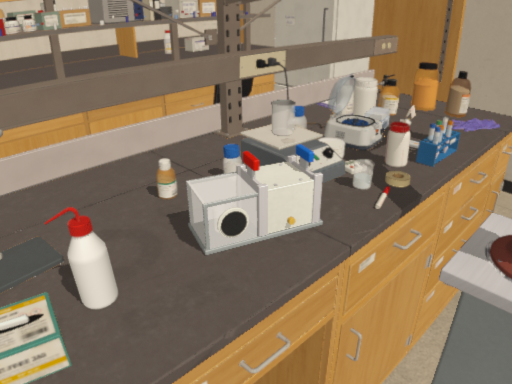

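View pics/top0.png

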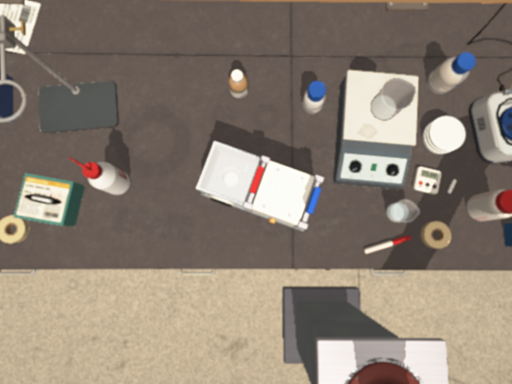

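View pics/wrist0.png

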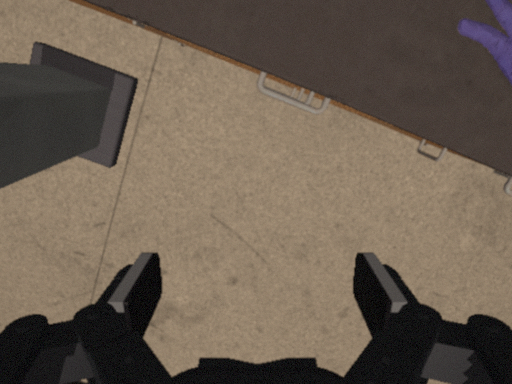

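The scene view shows the red handle near (251,162) and the blue one near (305,155). In the top view, red runs from (263,167) to (252,192) and blue from (320,187) to (308,214). Next I'll fit the bar boxes to the colour masks.

```bash
cat > h.py <<'E'
import numpy as np,cv2
from scipy.optimize import least_squares
from station import env,capture
def K(c):
    f=c["color"].shape[0]/2/np.tan(np.radians(c["vertical_fov"]/2))
    return np.array([[f,0,c["cx"]],[0,f,c["cy"]],[0,0,1.]])
def proj(c,P): return cv2.projectPoints(np.asarray(P,float).reshape(-1,3),c["rvec"],c["tvec"],K(c),c["distortion"])[0][:,0]
def mask(c,col,win):
    h=cv2.cvtColor(c["color"],cv2.COLOR_RGB2HSV).astype(int); H,S,V=h[...,0],h[...,1],h[...,2]
    m=(((H<10)|(H>170))&(S>120)&(V>60)) if col=="r" else ((H>100)&(H<130)&(S>120)&(V>60))
    w=np.zeros_like(m); a,b,x,y=win; w[b:y,a:x]=1
    m=(m&w).astype(np.uint8)
    n,l,s,_=cv2.connectedComponentsWithStats(m)
    return (l==1+np.argmax(s[1:,4])).astype(np.uint8)
def mom(pts=None,m=None):
    M=cv2.moments(pts.astype(np.float32)) if m is None else cv2.moments(m,True)
    a=M["m00"]; return np.array([M["m10"]/a,M["m01"]/a, M["mu20"]/a,M["mu11"]/a,M["mu02"]/a]),a
def box(p,yaw):
    s=np.array([[x,y,z] for x in(-.03,.03) for y in(-.007,.007) for z in(-.012,.012)])
    c_,s_=np.cos(yaw),np.sin(yaw); return s@np.array([[c_,-s_,0],[s_,c_,0],[0,0,1]]).T+p
E
python3 - <<'E'
from h import *
C={n:capture(n) for n in("scene","top")}
W={("scene","r"):(235,145,268,180),("scene","b"):(288,140,325,175),("top","r"):(242,155,275,200),("top","b"):(300,175,330,222)}
M={k:mask(C[k[0]],k[1],w) for k,w in W.items()}
D={k:mom(m=m) for k,m in M.items()}
for k,v in D.items(): print(k,v[0].round(1),v[1])
def model(q):
    x,y,yaw,zr,zb=q
    r=np.array([x,y,zr]); ay=np.array([-np.sin(yaw),np.cos(yaw),0]); b=r-.13*ay; b[2]=zb
    return r,b
def res(q):
    r,b=model(q); o=[]
    for (n,c),(d,a) in D.items():
        h=cv2.convexHull(proj(C[n],box(r if c=="r" else b,q[2])).astype(np.float32))
        m,_=mom(h); e=m-d; e[2:]/=15; o+=list(e)
    return o
# init: intersect top rays at z=.157
def ray(c,uv,z):
    p=cv2.undistortPoints(np.array([[uv]],float),K(c),c["distortion"])[0,0]; R=cv2.Rodrigues(c["rvec"])[0]
    o=-R.T@c["tvec"]; d=R.T@np.r_[p,1]; return o+d*(z-o[2])/d[2]
r0=ray(C["top"],D["top","r"][0][:2],.157); b0=ray(C["top"],D["top","b"][0][:2],.157); print(r0,b0,np.linalg.norm(r0-b0))
d=r0-b0; yaw=np.arctan2(-d[0],d[1])
s=least_squares(res,[r0[0],r0[1],yaw,.16,.157],x_scale=[.01,.01,.1,.01,.01],diff_step=1e-4)
print(s.x.round(4),np.degrees(s.x[2]),s.cost,model(s.x)); print(np.round(s.fun.reshape(4,5),2))
for n in C:
    im=C[n]["color"][:,:,::-1].copy()
    for p in model(s.x):
        h=cv2.convexHull(proj(C[n],box(p,s.x[2])).astype(np.float32)).astype(int); cv2.polylines(im,[h],1,(0,255,0),1)
    im=im[130:250,180:340]; cv2.imwrite(f"pics/fit_{n}.png",cv2.resize(im,None,fx=4,fy=4,interpolation=0))
E
```

```text
('scene', 'r') [250.7 160.5  20.   11.7  23.4] 225.0
('scene', 'b') [304.4 152.6  22.4  11.2  17.6] 203.0
('top', 'r') [256.5 179.2  10.2 -18.1  53.5] 181.0
('top', 'b') [313.2 199.9  10.3 -17.4  53.1] 190.0
[0.52599222 0.31297769 0.157     ] [0.48130831 0.18981018 0.157     ] 0.1310224664104296
[ 0.5253  0.313  -0.3431  0.1612  0.1572] -19.657399915234773 0.6840258428407215 (array([0.52530028, 0.31300362, 0.16117064]), array([0.48156891, 0.1905799 , 0.15718128]))
[[ 0.08  0.03  0.22  0.12  0.26]
 [ 0.32  0.01  0.39  0.13  0.31]
 [-0.   -0.12  0.09 -0.2   0.56]
 [-0.24 -0.21  0.11 -0.17  0.58]]
```

```bash
cd pics; python3 -c "
import cv2,numpy as np
a=cv2.imread('fit_scene.png')[:,:400*2];b=cv2.imread('fit_top.png');m=np.hstack([cv2.resize(a[:,:640],(400,300)),cv2.resize(b,(400,300))]);cv2.imwrite('fit_both.png',m)"
```

```text
(no output)
```

View pics/fit_both.png

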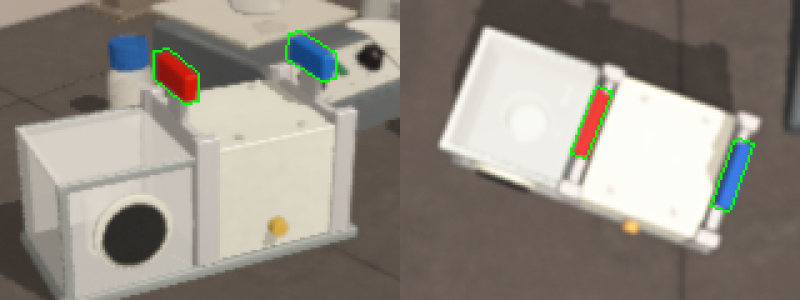

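The fit is within 0.6 px in both views. Red is at (0.525, 0.313, ~0.161), possibly about 4 mm ajar, and blue at (0.482, 0.191, 0.157). Handle yaw is -19.7°. Next, planning the moves in tool axes.

```bash
cat > plan.py <<'E'
import numpy as np
from scipy.spatial.transform import Rotation as R
from station import env
Y=np.radians(-19.66); R_=np.array([.5253,.3130,.157]); B_=np.array([.4816,.1906,.157]); ay=np.array([-np.sin(Y),np.cos(Y),0])
def st():
    o=env.get_obs(); q=o["eef_rot"]; return o,o["eef_pos"],R.from_quat(q[[1,2,3,0]])
def to(*pts):
    o,p,r=st()
    for t in pts:
        t=np.array(t); print(t.round(3),"shift tool",r.inv().apply(t-p).round(4),"n>=",np.ceil(np.linalg.norm(t-p)/.0417)); p=t
def rot():
    o,p,r=st(); print("t",o["time_s"],"q7",o["joint_pos"].round(2),"F",o["contact_force"].round(1)); print("p",p.round(4),"axes(cols)\n",r.as_matrix().round(3))
    for s in(1,-1):
        y=s*ay; x=np.array([0,0,-1.]); T=np.c_[x,y,np.cross(x,y)]
        v=(r.inv()*R.from_matrix(T)).as_rotvec(); print("rotvec",v.round(4),"deg",np.degrees(np.linalg.norm(v)).round(1))
E
python3 - <<'E'
from plan import *
rot(); to([.234,-.606,.32],[.5,-.1,.32],[.5253,.313,.32],[.5253,.313,.22])
E
```

```text
t 0.25 q7 [ 1.18  0.62 -0.01  1.42  0.01  1.1  -0.04] F [-0.3 -0.7  0.4]
p [ 0.2336 -0.6062  0.2557] axes(cols)
 [[-0.     0.36  -0.933]
 [ 0.001 -0.933 -0.36 ]
 [-1.    -0.001  0.   ]]
rotvec [-2.4307e+00 -1.5000e-03  6.0000e-04] deg 139.3
rotvec [7.109e-01 5.000e-04 1.200e-03] deg 40.7
[ 0.234 -0.606  0.32 ] shift tool [-0.0643 -0.0001 -0.0005] n>= 2.0
[ 0.5  -0.1   0.32] shift tool [ 0.0005 -0.3765 -0.4301] n>= 14.0
[0.525 0.313 0.32 ] shift tool [ 0.0005 -0.3763 -0.1721] n>= 10.0
[0.525 0.313 0.22 ] shift tool [ 0.1     0.0001 -0.    ] n>= 3.0
```

```bash
python3 -m inch '[{"claw":0.0854,"xyz":[-0.032,0,0],"delta_rot":[0,0,0]},{"claw":0.0854,"xyz":[-0.032,0,0],"delta_rot":[0,0,0]},{"claw":0,"xyz":[0,-0.027,-0.0307],"delta_rot":[0,0,0]},{"claw":0,"xyz":[0,-0.027,-0.0307],"delta_rot":[0,0,0]},{"claw":0,"xyz":[0,-0.027,-0.0307],"delta_rot":[0,0,0]}]' 20
python3 -m inch '[{"claw":0,"xyz":[0,-0.027,-0.0307],"delta_rot":[0,0,0]},{"claw":0,"xyz":[0,-0.027,-0.0307],"delta_rot":[0,0,0]},{"claw":0,"xyz":[0,-0.027,-0.0307],"delta_rot":[0,0,0]},{"claw":0,"xyz":[0,-0.027,-0.0307],"delta_rot":[0,0,0]},{"claw":0,"xyz":[0,-0.027,-0.0307],"delta_rot":[0,0,0]}]'
```

```text
time_s: 0.67
eef_pos: [0.2908, -0.4969, 0.3207]
eef_rot: [0.129, 0.696, 0.128, -0.695]
contact_force: [1.3, 0.6, -0.1]
width: 0.604
time_s: 1.08
eef_pos: [0.3857, -0.3147, 0.3205]
eef_rot: [0.129, 0.695, 0.129, -0.695]
contact_force: [1.7, -0.3, 0.6]
width: 0.0
```

```bash
python3 -m inch '[{"claw":0,"xyz":[0,-0.027,-0.0307],"delta_rot":[0,0,0]},{"claw":0,"xyz":[0,-0.027,-0.0307],"delta_rot":[0,0,0]},{"claw":0,"xyz":[0,-0.027,-0.0307],"delta_rot":[0,0,0]},{"claw":0,"xyz":[0,-0.027,-0.0307],"delta_rot":[0,0,0]},{"claw":0,"xyz":[0,-0.027,-0.0307],"delta_rot":[0,0,0]}]'
python3 -m inch '[{"claw":0,"xyz":[0,-0.027,-0.0307],"delta_rot":[0,0,0]},{"claw":0,"xyz":[0,-0.0376,-0.0172],"delta_rot":[0,0,0]},{"claw":0,"xyz":[0,-0.0376,-0.0172],"delta_rot":[0,0,0]},{"claw":0,"xyz":[0,-0.0376,-0.0172],"delta_rot":[0,0,0]},{"claw":0,"xyz":[0,-0.0376,-0.0172],"delta_rot":[0,0,0]}]'
python3 -m inch '[{"claw":0,"xyz":[0,-0.0376,-0.0172],"delta_rot":[0,0,0]},{"claw":0,"xyz":[0,-0.0376,-0.0172],"delta_rot":[0,0,0]},{"claw":0,"xyz":[0,-0.0376,-0.0172],"delta_rot":[0,0,0]},{"claw":0,"xyz":[0,-0.0376,-0.0172],"delta_rot":[0,0,0]},{"claw":0,"xyz":[0,-0.0376,-0.0172],"delta_rot":[0,0,0]}]'
python3 -c "
from plan import *
rot()"
```

```text
time_s: 1.5
eef_pos: [0.4804, -0.1336, 0.3206]
eef_rot: [0.129, 0.695, 0.129, -0.695]
contact_force: [1.1, -0.1, 0.1]
width: 0.002
time_s: 1.92
eef_pos: [0.5087, 0.0677, 0.3204]
eef_rot: [0.129, 0.695, 0.129, -0.695]
contact_force: [1.0, -0.1, 0.7]
width: -0.004
time_s: 2.33
eef_pos: [0.5214, 0.274, 0.3204]
eef_rot: [0.129, 0.695, 0.129, -0.695]
contact_force: [0.9, 0.7, 1.2]
width: 0.005
t 2.3333 q7 [-0.35  0.48 -0.27  1.5   0.13  1.18 -1.85] F [0.9 0.7 1.2]
p [0.5214 0.274  0.3204] axes(cols)
 [[ 0.     0.359 -0.933]
 [-0.    -0.933 -0.359]
 [-1.     0.    -0.   ]]
rotvec [-2.4309e+00  3.0000e-04 -3.0000e-04] deg 139.3
rotvec [ 7.107e-01 -3.000e-04 -2.000e-04] deg 40.7
```

```bash
python3 -m inch '[{"claw":0,"xyz":[0,0,0],"delta_rot":[-0.1215,0,0]},{"claw":0,"xyz":[0,0,0],"delta_rot":[-0.1215,0,0]},{"claw":0,"xyz":[0,0,0],"delta_rot":[-0.1215,0,0]},{"claw":0,"xyz":[0,0,0],"delta_rot":[-0.1215,0,0]},{"claw":0,"xyz":[0,0,0],"delta_rot":[-0.1215,0,0]}]'
python3 -m inch '[{"claw":0,"xyz":[0,0,0],"delta_rot":[-0.1215,0,0]},{"claw":0,"xyz":[0,0,0],"delta_rot":[-0.1215,0,0]},{"claw":0,"xyz":[0,0,0],"delta_rot":[-0.1215,0,0]},{"claw":0,"xyz":[0,0,0],"delta_rot":[-0.1215,0,0]},{"claw":0,"xyz":[0,0,0],"delta_rot":[-0.1215,0,0]}]'
python3 -m inch '[{"claw":0,"xyz":[0,0,0],"delta_rot":[-0.1215,0,0]},{"claw":0,"xyz":[0,0,0],"delta_rot":[-0.1215,0,0]},{"claw":0,"xyz":[0,0,0],"delta_rot":[-0.1215,0,0]},{"claw":0,"xyz":[0,0,0],"delta_rot":[-0.1215,0,0]},{"claw":0,"xyz":[0,0,0],"delta_rot":[-0.1215,0,0]}]'
python3 -m inch '[{"claw":0,"xyz":[0,0,0],"delta_rot":[-0.1215,0,0]},{"claw":0,"xyz":[0,0,0],"delta_rot":[-0.1215,0,0]},{"claw":0,"xyz":[0,0,0],"delta_rot":[-0.1215,0,0]},{"claw":0,"xyz":[0,0,0],"delta_rot":[-0.1215,0,0]},{"claw":0,"xyz":[0,0,0],"delta_rot":[-0.1215,0,0]}]'
python3 -c "
from plan import *
rot();to([.5253,.313,.32],[.5253,.313,.21])"
```

```text
time_s: 2.75
eef_pos: [0.5215, 0.2722, 0.3201]
eef_rot: [-0.333, -0.623, -0.333, 0.624]
contact_force: [0.6, -0.2, -0.6]
width: -0.004
time_s: 3.17
eef_pos: [0.5216, 0.272, 0.3202]
eef_rot: [0.504, 0.495, 0.504, -0.496]
contact_force: [-0.7, 0.4, 0.2]
width: 0.002
time_s: 3.58
eef_pos: [0.5217, 0.2719, 0.3202]
eef_rot: [0.63, 0.322, 0.629, -0.322]
contact_force: [-0.5, 0.0, 0.1]
width: -0.002
time_s: 4.0
eef_pos: [0.5217, 0.2718, 0.3202]
eef_rot: [0.697, 0.119, 0.697, -0.119]
contact_force: [0.4, 0.3, 0.4]
width: -0.001
t 4.0 q7 [-0.    0.59 -0.9   1.5   0.47  1.28  0.28] F [0.4 0.3 0.4]
p [0.5217 0.2718 0.3202] axes(cols)
 [[-0.     0.332  0.943]
 [-0.     0.943 -0.332]
 [-1.    -0.     0.   ]]
rotvec [0.0048 0.0001 0.0005] deg 0.3
rotvec [-3.1368e+00 -7.0000e-04  2.0000e-04] deg 179.7
[0.525 0.313 0.32 ] shift tool [ 0.0002  0.04   -0.0103] n>= 1.0
[0.525 0.313 0.21 ] shift tool [ 1.1e-01  1.0e-04 -0.0e+00] n>= 3.0
```

```bash
python3 -m inch '[{"claw":0,"xyz":[0,0.02,-0.005],"delta_rot":[0.0048,0,0]},{"claw":0,"xyz":[0,0.02,-0.0053],"delta_rot":[0,0,0]},{"claw":0,"xyz":[0.035,0,0],"delta_rot":[0,0,0]},{"claw":0,"xyz":[0.035,0,0],"delta_rot":[0,0,0]},{"claw":0,"xyz":[0.03,0,0],"delta_rot":[0,0,0]}]'
python3 -m inch '[{"claw":0,"xyz":[0,0,0],"delta_rot":[0,0,0]}]'
python3 - <<'E'
from plan import *
from h import capture
import cv2
rot(); to([.5253,.313,.2])
for n in("scene","top","wrist"):
    c=capture(n)["color"][:,:,::-1]
    if n!="wrist": c=cv2.resize(c[100:280,150:390],None,fx=2.5,fy=2.5)
    cv2.imwrite(f"pics/a_{n}.png",c)
E
```

```text
time_s: 4.42
eef_pos: [0.5253, 0.3131, 0.2186]
eef_rot: [0.696, 0.122, 0.696, -0.123]
contact_force: [0.6, 0.0, -1.1]
width: -0.001
time_s: 4.5
eef_pos: [0.5234, 0.3096, 0.2136]
eef_rot: [0.693, 0.119, 0.699, -0.126]
contact_force: [-0.5, -2.2, -0.8]
width: -0.001
t 4.5 q7 [-0.11  0.72 -0.82  1.58  0.57  1.11  0.15] F [-0.5 -2.2 -0.8]
p [0.5234 0.3096 0.2136] axes(cols)
 [[-0.01   0.342  0.94 ]
 [-0.009  0.94  -0.342]
 [-1.    -0.012 -0.006]]
rotvec [-0.0055 -0.0063  0.012 ] deg 0.8
rotvec [3.136  0.0188 0.0098] deg 179.7
[0.525 0.313 0.2  ] shift tool [0.0136 0.004  0.0007] n>= 1.0
```

View pics/a_scene.png

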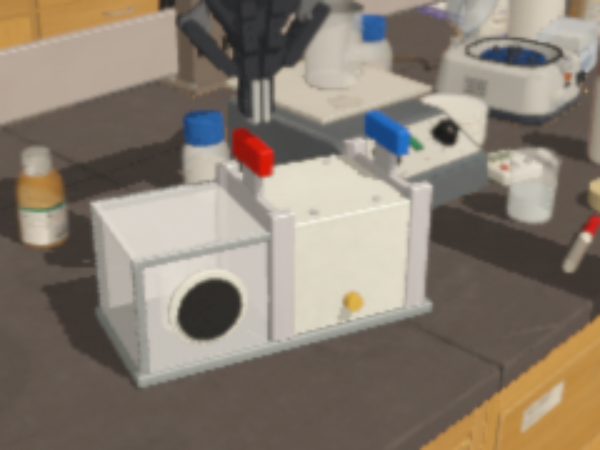

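View pics/a_wrist.png

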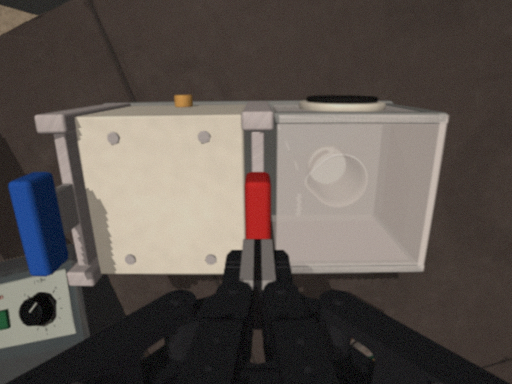

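The fingertips are above the red bar: in the zoomed scene they're at (262,120) with the bar at (253,152). The wrist view centres them laterally at column 257. I'll check that the arm has settled, then go lower.

```bash
python3 - <<'E'
from plan import *
from h import *
rot(); to([.5253,.313,.2])
c=capture("wrist"); o,p,r=st()
print("tip",proj(c,p+r.apply([.025,0,0])),"bar top ends",proj(c,[R_+[0,0,.016]+s*.03*np.array([np.cos(Y),np.sin(Y),0]) for s in(-1,1)]).round(0))
E
```

```text
t 4.65 q7 [-0.11  0.71 -0.83  1.57  0.57  1.11  0.15] F [ 0.4 -0.5  1. ]
p [0.5261 0.3141 0.2219] axes(cols)
 [[ 0.001  0.342  0.94 ]
 [ 0.002  0.94  -0.342]
 [-1.     0.002  0.001]]
rotvec [-0.0058  0.0007 -0.0023] deg 0.4
rotvec [ 3.1358e+00 -3.6000e-03 -1.1000e-03] deg 179.7
[0.525 0.313 0.2  ] shift tool [ 0.0219 -0.0013 -0.0004] n>= 1.0
tip [[257.90834762 256.84282001]] bar top ends [[254. 181.]
 [255. 281.]]
```

```bash
python3 -m inch '[{"claw":0,"xyz":[0.008,0,0],"delta_rot":[0,0,0]},{"claw":0,"xyz":[0.006,0,0],"delta_rot":[0,0,0]},{"claw":0,"xyz":[0.003,0,0],"delta_rot":[0,0,0]}]'
python3 -m inch '[{"claw":0,"xyz":[0.003,0,0],"delta_rot":[0,0,0]},{"claw":0,"xyz":[0.003,0,0],"delta_rot":[0,0,0]}]'
```

```text
time_s: 4.95
eef_pos: [0.5256, 0.3131, 0.2033]
eef_rot: [0.697, 0.123, 0.696, -0.123]
contact_force: [-0.7, -0.4, -0.3]
width: -0.002
time_s: 5.12
eef_pos: [0.5256, 0.3133, 0.1974]
eef_rot: [0.696, 0.123, 0.696, -0.123]
contact_force: [0.5, -1.7, 3.8]
width: 0.005
```

```bash
for i in 1; do python3 -m inch '[{"claw":0,"xyz":[0.002,0,0],"delta_rot":[0,0,0]},{"claw":0,"xyz":[0,0,0],"delta_rot":[0,0,0]}]'; python3 -m inch '[{"claw":0,"xyz":[0.002,0,0],"delta_rot":[0,0,0]},{"claw":0,"xyz":[0,0,0],"delta_rot":[0,0,0]}]'; done
```

```text
time_s: 5.28
eef_pos: [0.5256, 0.3133, 0.1953]
eef_rot: [0.696, 0.123, 0.696, -0.123]
contact_force: [-0.2, -0.5, 0.4]
width: -0.001
time_s: 5.45
eef_pos: [0.5256, 0.3134, 0.1942]
eef_rot: [0.697, 0.123, 0.696, -0.123]
contact_force: [-1.8, -1.6, 6.0]
width: -0.003
```

```bash
python3 -m inch '[{"claw":0,"xyz":[0.002,0,0],"delta_rot":[0,0,0]},{"claw":0,"xyz":[0,0,0],"delta_rot":[0,0,0]}]'; python3 -m inch '[{"claw":0,"xyz":[0.002,0,0],"delta_rot":[0,0,0]},{"claw":0,"xyz":[0,0,0],"delta_rot":[0,0,0]}]'
```

```text
time_s: 5.62
eef_pos: [0.5256, 0.3134, 0.1941]
eef_rot: [0.697, 0.123, 0.696, -0.123]
contact_force: [-2.7, -3.6, 14.2]
width: 0.001
time_s: 5.78
eef_pos: [0.5256, 0.3135, 0.194]
eef_rot: [0.698, 0.123, 0.695, -0.123]
contact_force: [-4.8, -6.5, 21.3]
width: 0.0
```

The gate has hit its hard stop: TCP z stays at 0.194, the predicted shut height, while the force climbs to 21 N. I'll hold and check the picture.

```bash
python3 -m inch '[{"claw":0,"xyz":[0.001,0,0],"delta_rot":[0,0,0]},{"claw":0,"xyz":[0,0,0],"delta_rot":[0,0,0]},{"claw":0,"xyz":[0,0,0],"delta_rot":[0,0,0]},{"claw":0,"xyz":[0,0,0],"delta_rot":[0,0,0]},{"claw":0,"xyz":[0,0,0],"delta_rot":[0,0,0]}]'
python3 - <<'E'
from h import *
c=capture("scene"); im=c["color"][:,:,::-1].copy(); Y=np.radians(-19.66)
for p in([.5253,.313,.157],[.4816,.1906,.157]):
    h=cv2.convexHull(proj(c,box(np.array(p),Y)).astype(np.float32)).astype(int); cv2.polylines(im,[h],1,(0,255,0),1)
cv2.imwrite("pics/press.png",cv2.resize(im[100:250,180:340],None,fx=4,fy=4,interpolation=0))
E
```

```text
time_s: 6.2
eef_pos: [0.5256, 0.3135, 0.194]
eef_rot: [0.698, 0.123, 0.695, -0.123]
contact_force: [-6.2, -7.1, 24.7]
width: 0.003
```

View pics/press.png

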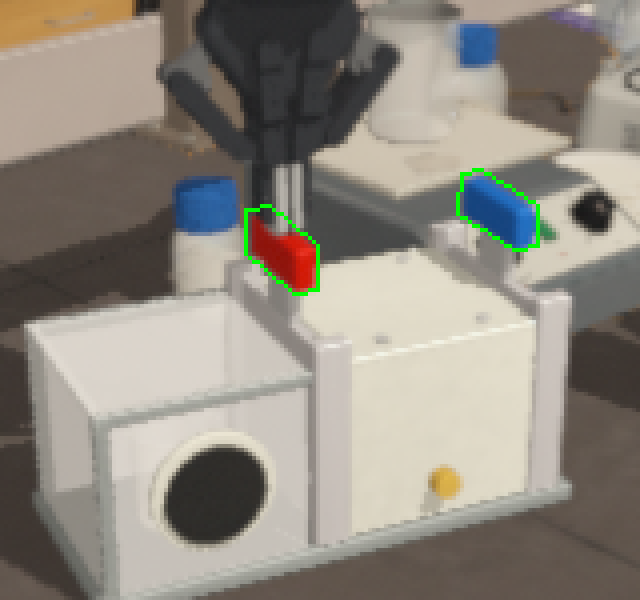

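The red bar now sits inside the outline drawn for the shut position (zoomed 245–318, 207–293), and the fingertips rest on its top. Blue also matches its shut outline. Now I'll rise and cross to the blue handle.

```bash
python3 -m inch '[{"claw":0,"xyz":[-0.02,0,0],"delta_rot":[0,0,0]},{"claw":0,"xyz":[-0.03,0,0],"delta_rot":[0,0,0]},{"claw":0,"xyz":[-0.02,0,0],"delta_rot":[0,0,0]},{"claw":0,"xyz":[0,0,0],"delta_rot":[0,0,0]},{"claw":0,"xyz":[0,0,0],"delta_rot":[0,0,0]}]'
python3 -c "
from plan import *
rot(); to(np.r_[B_[:2],.25],np.r_[B_[:2],.165])"
```

```text
time_s: 6.67
eef_pos: [0.5257, 0.3139, 0.2593]
eef_rot: [0.697, 0.123, 0.696, -0.122]
contact_force: [-0.8, 0.9, -0.8]
width: -0.0
t 6.6667 q7 [-0.1   0.68 -0.85  1.52  0.53  1.18  0.18] F [-0.8  0.9 -0.8]
p [0.5257 0.3139 0.2593] axes(cols)
 [[ 0.002  0.342  0.94 ]
 [ 0.002  0.94  -0.342]
 [-1.     0.002  0.001]]
rotvec [-0.0054  0.0014 -0.0023] deg 0.3
rotvec [ 3.1362e+00 -3.6000e-03 -2.3000e-03] deg 179.7
[0.482 0.191 0.25 ] shift tool [ 0.009  -0.131   0.0006] n>= 4.0
[0.482 0.191 0.165] shift tool [ 0.085  -0.0002 -0.0001] n>= 3.0
```

```bash
python3 -m inch '[{"claw":0.0,"xyz":[0,-0.03,0],"delta_rot":[-0.005,0,0]},{"claw":0.05,"xyz":[0,-0.035,0],"delta_rot":[0,0,0]},{"claw":0.05,"xyz":[0,-0.035,0],"delta_rot":[0,0,0]},{"claw":0.05,"xyz":[0,-0.031,0],"delta_rot":[0,0,0]},{"claw":0.05,"xyz":[0,0,0],"delta_rot":[0,0,0]}]' 60
python3 -m inch '[{"claw":0.05,"xyz":[0.015,0,0],"delta_rot":[0,0,0]},{"claw":0.05,"xyz":[0.015,0,0],"delta_rot":[0,0,0]},{"claw":0.05,"xyz":[0,0,0],"delta_rot":[0,0,0]},{"claw":0.05,"xyz":[0,0,0],"delta_rot":[0,0,0]}]' 
python3 - <<'E'
from h import *
from plan import *
rot(); to(np.r_[B_[:2],.165])
for n in("scene","wrist","top"):
    c=capture(n); im=c["color"][:,:,::-1].copy()
    h=cv2.convexHull(proj(c,box(B_,Y)).astype(np.float32)).astype(int); cv2.polylines(im,[h],1,(0,255,0),1)
    if n!="wrist": im=cv2.resize(im[100:250,180:380],None,fx=2,fy=2)
    else: im=im[:300,:400]
    cv2.imwrite(f"pics/b_{n}.png",im)
cv2.imwrite("pics/b.png",np.hstack([cv2.imread("pics/b_scene.png"),cv2.imread("pics/b_wrist.png")]))
E
```

```text
time_s: 7.08
eef_pos: [0.4795, 0.1819, 0.2556]
eef_rot: [0.695, 0.12, 0.698, -0.127]
contact_force: [0.6, -1.0, 0.1]
width: 0.565
time_s: 7.42
eef_pos: [0.4805, 0.1897, 0.227]
eef_rot: [0.696, 0.12, 0.698, -0.121]
contact_force: [0.3, -0.3, 0.9]
width: 0.582
t 7.4167 q7 [ 0.15  0.58 -0.89  1.83  0.53  0.99  0.27] F [ 0.3 -0.3  0.9]
p [0.4805 0.1897 0.227 ] axes(cols)
 [[-0.003  0.336  0.942]
 [-0.001  0.942 -0.336]
 [-1.    -0.002 -0.003]]
rotvec [ 0.     -0.0028  0.002 ] deg 0.2
rotvec [-3.1416e+00 -3.1000e-03 -4.4000e-03] deg 180.0
[0.482 0.191 0.165] shift tool [0.062  0.0013 0.0009] n>= 2.0
```

View pics/b.png

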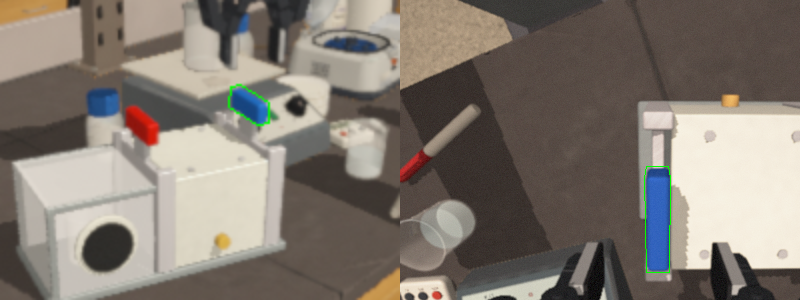

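The blue bar matches its projected outline and lies between the open fingers. Descending, with the beaker well clear.

```bash
python3 -m inch '[{"claw":0.05,"xyz":[0.015,0.001,0.001],"delta_rot":[0,0,0]},{"claw":0.05,"xyz":[0.015,0,0],"delta_rot":[0,0,0]},{"claw":0.05,"xyz":[0.012,0,0],"delta_rot":[0,0,0]},{"claw":0.05,"xyz":[0.01,0,0],"delta_rot":[0,0,0]},{"claw":0.05,"xyz":[0.006,0,0],"delta_rot":[0,0,0]}]'
python3 -m inch '[{"claw":0.05,"xyz":[0.003,0,0],"delta_rot":[0,0,0]},{"claw":0.05,"xyz":[0,0,0],"delta_rot":[0,0,0]},{"claw":0.05,"xyz":[0,0,0],"delta_rot":[0,0,0]}]'
```

```text
time_s: 7.98
eef_pos: [0.4823, 0.1905, 0.1694]
eef_rot: [0.696, 0.121, 0.697, -0.121]
contact_force: [0.9, 1.0, 0.7]
width: 0.589
time_s: 8.23
eef_pos: [0.4827, 0.191, 0.1677]
eef_rot: [0.697, 0.121, 0.697, -0.121]
contact_force: [-0.2, 0.1, 0.5]
width: 0.583
```

```bash
python3 - <<'E'
from h import *
from plan import *
rot(); to(np.r_[B_[:2],.165])
a=capture("scene")["color"][100:250,180:380,::-1]; b=capture("wrist")["color"][:300,:400,::-1]
cv2.imwrite("pics/c.png",np.hstack([cv2.resize(a,None,fx=2,fy=2),b]))
E
```

```text
t 8.2333 q7 [ 0.1   0.65 -0.82  1.89  0.62  0.87  0.2 ] F [-0.2  0.1  0.5]
p [0.4827 0.191  0.1677] axes(cols)
 [[ 0.001  0.337  0.942]
 [ 0.001  0.942 -0.337]
 [-1.     0.001  0.   ]]
rotvec [-0.0002  0.0004 -0.0007] deg 0.1
rotvec [ 3.1413e+00 -1.1000e-03 -7.0000e-04] deg 180.0
[0.482 0.191 0.165] shift tool [ 0.0027 -0.0007 -0.0009] n>= 1.0
```

View pics/c.png

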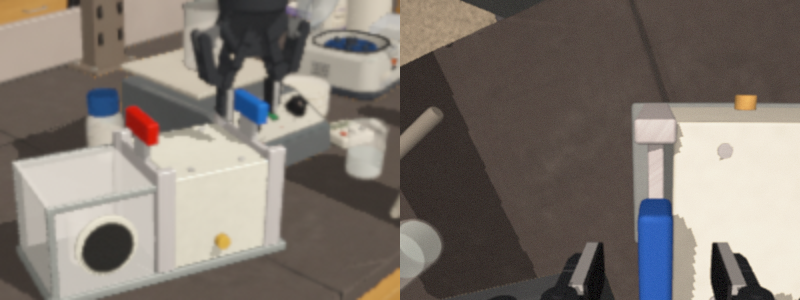

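The blue bar (wrist view, column 655) is midway between the fingers at columns 590 and 725, and the fingers straddle it in depth. Closing now.

```bash
python3 -m inch '[{"claw":0,"xyz":[0.003,-0.0005,0],"delta_rot":[0,0,0]},{"claw":0,"xyz":[0,0,0],"delta_rot":[0,0,0]},{"claw":0,"xyz":[0,0,0],"delta_rot":[0,0,0]},{"claw":0,"xyz":[0,0,0],"delta_rot":[0,0,0]},{"claw":0,"xyz":[0,0,0],"delta_rot":[0,0,0]}]' 60
python3 -m inch '[{"claw":0,"xyz":[-0.004,0,0],"delta_rot":[0,0,0]},{"claw":0,"xyz":[-0.006,0,0],"delta_rot":[0,0,0]},{"claw":0,"xyz":[0,0,0],"delta_rot":[0,0,0]}]'
```

```text
time_s: 8.75
eef_pos: [0.4824, 0.1903, 0.1645]
eef_rot: [0.697, 0.121, 0.697, -0.121]
contact_force: [1.0, 0.0, 1.2]
width: 0.155
time_s: 9.0
eef_pos: [0.4824, 0.1903, 0.175]
eef_rot: [0.697, 0.121, 0.697, -0.121]
contact_force: [0.7, 0.9, -0.9]
width: 0.153
```

```bash
python3 -m inch '[{"claw":0,"xyz":[-0.012,0,0],"delta_rot":[0,0,0]},{"claw":0,"xyz":[-0.012,0,0],"delta_rot":[0,0,0]},{"claw":0,"xyz":[-0.012,0,0],"delta_rot":[0,0,0]},{"claw":0,"xyz":[-0.012,0,0],"delta_rot":[0,0,0]},{"claw":0,"xyz":[-0.01,0,0],"delta_rot":[0,0,0]}]'
python3 -m inch '[{"claw":0,"xyz":[-0.006,0,0],"delta_rot":[0,0,0]},{"claw":0,"xyz":[-0.004,0,0],"delta_rot":[0,0,0]},{"claw":0,"xyz":[0,0,0],"delta_rot":[0,0,0]}]'
```

```text
time_s: 9.42
eef_pos: [0.4823, 0.1903, 0.2339]
eef_rot: [0.697, 0.121, 0.696, -0.121]
contact_force: [2.9, 3.0, -7.1]
width: 0.156
time_s: 9.67
eef_pos: [0.4824, 0.1903, 0.2439]
eef_rot: [0.697, 0.121, 0.696, -0.121]
contact_force: [0.1, -0.7, 3.3]
width: 0.148
```

```bash
python3 -m inch '[{"claw":0,"xyz":[-0.003,0,0],"delta_rot":[0,0,0]},{"claw":0,"xyz":[-0.003,0,0],"delta_rot":[0,0,0]},{"claw":0,"xyz":[0,0,0],"delta_rot":[0,0,0]}]'
python3 -m inch '[{"claw":0,"xyz":[-0.001,0,0],"delta_rot":[0,0,0]},{"claw":0,"xyz":[0,0,0],"delta_rot":[0,0,0]},{"claw":0,"xyz":[0,0,0],"delta_rot":[0,0,0]}]'
python3 - <<'E'
from h import *
from plan import *
rot()
c=capture("scene"); im=c["color"][:,:,::-1].copy()
for p in(R_,B_+[0,0,.085]):
    h=cv2.convexHull(proj(c,box(p,Y)).astype(np.float32)).astype(int); cv2.polylines(im,[h],1,(0,255,0),1)
cv2.imwrite("pics/d.png",cv2.resize(im[90:250,180:380],None,fx=3,fy=3))
E
```

```text
time_s: 9.92
eef_pos: [0.4824, 0.1903, 0.2487]
eef_rot: [0.697, 0.121, 0.697, -0.121]
contact_force: [2.5, 2.6, -1.6]
width: 0.148
time_s: 10.17
eef_pos: [0.4824, 0.1903, 0.2493]
eef_rot: [0.697, 0.121, 0.697, -0.121]
contact_force: [3.0, 3.6, -5.0]
width: 0.153
t 10.1667 q7 [ 0.17  0.56 -0.9   1.79  0.5   1.04  0.3 ] F [ 3.   3.6 -5. ]
p [0.4824 0.1903 0.2493] axes(cols)
 [[-0.     0.337  0.942]
 [ 0.     0.942 -0.337]
 [-1.     0.    -0.   ]]
rotvec [-0.0003 -0.0001 -0.0003] deg 0.0
rotvec [ 3.1413e+00 -5.0000e-04  2.0000e-04] deg 180.0
```

View pics/d.png

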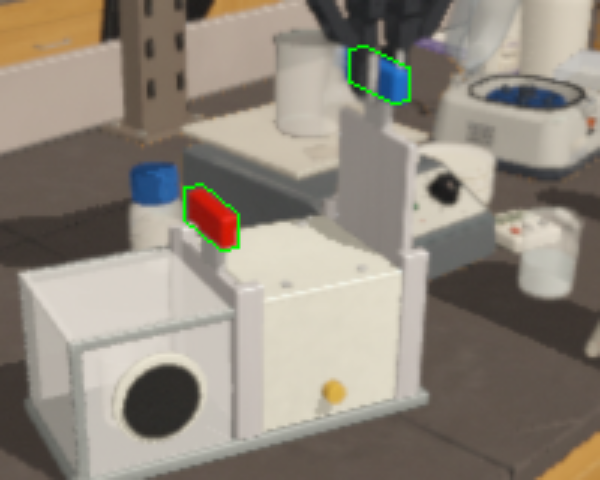

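The blue bar fits its outline for 85 mm up (zoomed 348–410, 45–103), and red is still in its shut outline. Releasing, then backing straight up.

```bash
python3 -m inch '[{"claw":0.05,"xyz":[0,0,0],"delta_rot":[0,0,0]},{"claw":0.05,"xyz":[0,0,0],"delta_rot":[0,0,0]},{"claw":0.05,"xyz":[0,0,0],"delta_rot":[0,0,0]},{"claw":0.05,"xyz":[0,0,0],"delta_rot":[0,0,0]}]'
python3 -m inch '[{"claw":0.05,"xyz":[-0.01,0,0],"delta_rot":[0,0,0]},{"claw":0.05,"xyz":[-0.02,0,0],"delta_rot":[0,0,0]},{"claw":0.05,"xyz":[-0.03,0,0],"delta_rot":[0,0,0]},{"claw":0.05,"xyz":[-0.02,0,0],"delta_rot":[0,0,0]},{"claw":0.05,"xyz":[0,0,0],"delta_rot":[0,0,0]}]'
python3 -m inch '[{"claw":0.05,"xyz":[0,0,0],"delta_rot":[0,0,0]},{"claw":0.05,"xyz":[0,0,0],"delta_rot":[0,0,0]},{"claw":0.05,"xyz":[0,0,0],"delta_rot":[0,0,0]}]'
python3 - <<'E'
from h import *
from plan import *
rot()
o=[]
for n in("scene","top"):
    c=capture(n); im=c["color"][:,:,::-1].copy()
    for p in(R_,B_+[0,0,.085]):
        h=cv2.convexHull(proj(c,box(p,Y)).astype(np.float32)).astype(int); cv2.polylines(im,[h],1,(0,255,0),1)
    o.append(cv2.resize(im[70:250,180:380],None,fx=2,fy=2))
cv2.imwrite("pics/e.png",np.hstack(o))
E
```

```text
time_s: 10.55
eef_pos: [0.4821, 0.1899, 0.2497]
eef_rot: [0.697, 0.121, 0.697, -0.121]
contact_force: [-0.0, 0.2, -0.1]
width: 0.587
time_s: 10.97
eef_pos: [0.4837, 0.1923, 0.3346]
eef_rot: [0.699, 0.123, 0.694, -0.119]
contact_force: [0.5, 1.0, 0.8]
width: 0.587
time_s: 11.22
eef_pos: [0.4818, 0.1895, 0.3284]
eef_rot: [0.696, 0.12, 0.697, -0.121]
contact_force: [-0.9, -0.4, -1.0]
width: 0.585
t 11.2167 q7 [ 0.21  0.48 -0.96  1.67  0.41  1.21  0.38] F [-0.9 -0.4 -1. ]
p [0.4818 0.1895 0.3284] axes(cols)
 [[-0.002  0.337  0.942]
 [-0.001  0.942 -0.337]
 [-1.    -0.002 -0.001]]
rotvec [-0.0005 -0.0014  0.0019] deg 0.1
rotvec [3.1411e+00 3.0000e-03 2.3000e-03] deg 180.0
```

View pics/e.png

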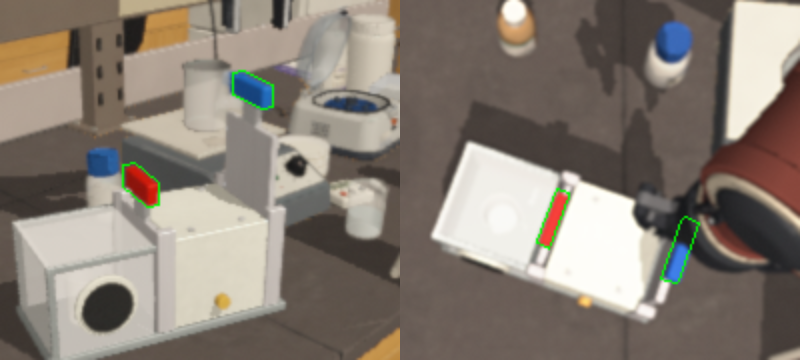

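The blue gate stays fully up within its outline, red stays shut, and the fingertips are about 50 mm above the bar. Handing in.

```bash
python3 -c "
from station import env,job_done
print(env.get_obs()['dq'].round(3)); print(job_done())"
```

```text
[-0.001 -0.001 -0.002 -0.005  0.    -0.002  0.   ]
the job is handed in; nothing more can be done
None
```

The job is handed in: the inner gate is shut and the outer gate is standing fully open. The clock read 11.2 s at the last move, against the 38 s limit.

- **Inner gate:** The red gate was about 4 mm ajar. I pushed it down with closed fingers until it stopped dead at the shut height (TCP z = 0.194). I then held about 21–25 N on it for more than 0.4 s, with the outer gate still shut.
- **Outer gate:** I pinched the blue handle (opening about 13 mm, 60 N grip set) and lifted it about 85 mm. I then let go and backed straight up.
- **Last checks:**
  - After release, the blue handle matched its outline for 85 mm open in the scene picture. The gripper hid part of it from above.
  - The red handle matched its shut outline in both pictures.
  - The arm was at rest with contact force down to noise, and the fingertips were about 50 mm above the blue handle.

No check failed or disagreed. I did not feel a clear hard stop at the top of the blue gate's travel, so "fully up" rests on the measured lift and the pictures. The gate joint values were not directly readable.

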